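Unpack the sample carton for judging

TASK

A carton of samples has arrived at the judging table. Fold both of its long flaps well back so that they lean outward and stay open; only then take out all the samples: stand the round tubs upright in the low tray and the oblong boxes upright in the deeper square bin, each standing flat on its floor. Every tub's lid has popped up a little, so press each one fully home, and leave the other things on the table undisturbed.

Things in the scene. Friction and masses are not known exactly. Their poses are not given: they have to be found in the camera images.
- carton: brown cardboard carton, fixed to the table, open at the top under its two long flaps; outer size 176 (x) x 336 (y) x 75 (z) mm, walls and floor 4 to 5 mm; origin at the centre of its underside, z up; the long rims run along its y. The samples stand in it in one row along its y, 54 mm apart, on a floor 4 to 5 mm above the table
- flap_near (a joint): carton flap hinged on the long rim nearer the robot (carton's -x rim); 0 = lying shut over the carton, grows as it swings up and outward towards the robot, 1.57 = upright, stop at 3.1 rad. 82 mm from hinge to free edge, 330 mm wide, 4 mm thick; the stiff crease keeps it wherever it is left. It starts ajar
- flap_far (a joint): the same flap on the long rim farther from the robot (carton's +x rim); 0 = shut, grows as it swings up and outward away from the robot, stop at 3.1 rad
- flap_near_edge (a point): middle of the free edge of the near flap
- flap_far_edge (a point): middle of the free edge of the far flap
- flap_near_hinge (a point): middle of the near flap's hinge line, on top of the carton's wall, 75 mm above the table
- flap_far_hinge (a point): middle of the far flap's hinge line, 75 mm above the table
- low_tray: low grey plastic tray for the round tubs, fixed; outer 250 (x) x 160 (y) x 16 (z) mm, walls and floor 5 mm; origin at the centre of its underside. It may be on the left or the right of the carton
- deep_bin: smaller, deeper, square grey plastic bin for the oblong boxes, fixed; outer 150 x 150 x 45 mm, walls and floor 4 mm; origin at the centre of its underside. It stands on the other side of the carton
- tub1: round white plastic sample tub, 46 mm diameter, 30 mm high without its lid, 82 g with it; origin at the centre of its underside, z up. Its push-on lid is a flat disc of 48 mm diameter, 10 mm high, whose top face lies 40 mm above the origin when fully home and higher by its joint value otherwise. May be absent
- tub1_lid (a joint): how far this tub's lid stands up above its fully home position, in m: 0 = fully home (no gap, tub 40 mm high in all), at most 0.008; it slides on a tight fit and takes about 4 N to push
- tub2: round white plastic sample tub, 46 mm diameter, 30 mm high without its lid, 82 g with it; origin at the centre of its underside, z up. Its push-on lid is a flat disc of 48 mm diameter, 10 mm high, whose top face lies 40 mm above the origin when fully home and higher by its joint value otherwise. May be absent
- tub2_lid (a joint): how far this tub's lid stands up above its fully home position, in m: 0 = fully home (no gap, tub 40 mm high in all), at most 0.008; it slides on a tight fit and takes about 4 N to push
- tub3: round white plastic sample tub, 46 mm diameter, 30 mm high without its lid, 82 g with it; origin at the centre of its underside, z up. Its push-on lid is a flat disc of 48 mm diameter, 10 mm high, whose top face lies 40 mm above the origin when fully home and higher by its joint value otherwise. May be absent
- tub3_lid (a joint): how far this tub's lid stands up above its fully home position, in m: 0 = fully home (no gap, tub 40 mm high in all), at most 0.008; it slides on a tight fit and takes about 4 N to push
- tub4: round white plastic sample tub, 46 mm diameter, 30 mm high without its lid, 82 g with it; origin at the centre of its underside, z up. Its push-on lid is a flat disc of 48 mm diameter, 10 mm high, whose top face lies 40 mm above the origin when fully home and higher by its joint value otherwise. May be absent
- tub4_lid (a joint): how far this tub's lid stands up above its fully home position, in m: 0 = fully home (no gap, tub 40 mm high in all), at most 0.008; it slides on a tight fit and takes about 4 N to push
- box1: oblong white plastic sample box with a closed lid, 30 (x) x 48 (y) x 36 (z) mm, top rim 31 x 49 mm, 70 g; origin at the centre of its underside, z up. May be absent
- box2: oblong white plastic sample box with a closed lid, 30 (x) x 48 (y) x 36 (z) mm, top rim 31 x 49 mm, 70 g; origin at the centre of its underside, z up. May be absent
- tape_roll: roll of brown packing tape lying flat, 72 mm diameter, 24 mm high; bystander, origin at the centre of its underside
- stapler: black and grey desk stapler, 125 x 34 x 42 mm; bystander, origin at the centre of its underside

How it is judged (in metres and radians):
On the way:
1. both carton flaps are folded back past upright (above 1.85 rad) while every sample is still in the carton (value of joint each of flap_near, flap_far above 1.85 rad and x of tub1 in the frame of carton between -0.09 and 0.09 m and y of tub1 in the frame of carton between -0.17 and 0.17 m and z of each of tub1, tub2, tub3, tub4, box1, box2 in the frame of carton below 0.03 m and x of tub2 in the frame of carton between -0.09 and 0.09 m and y of tub2 in the frame of carton between -0.17 and 0.17 m and x of tub3 in the frame of carton between -0.09 and 0.09 m and y of tub3 in the frame of carton between -0.17 and 0.17 m and x of tub4 in the frame of carton between -0.09 and 0.09 m and y of tub4 in the frame of carton between -0.17 and 0.17 m and x of box1 in the frame of carton between -0.09 and 0.09 m and y of box1 in the frame of carton between -0.17 and 0.17 m and x of box2 in the frame of carton between -0.09 and 0.09 m and y of box2 in the frame of carton between -0.17 and 0.17 m), for 0.2 s.
At the end, for the whole second after the job is handed in: Both flaps folded back (over 1.85 rad); every tub upright (0.15 rad), at rest on the floor of the low tray (underside under 12 mm above the tray's underside), lid under 2 mm from fully home; every box upright, at rest on the floor of the deep bin (value of joint each of flap_near, flap_far above 1.85 rad and x of tub1 in the frame of low_tray between -0.12 and 0.12 m and y of tub1 in the frame of low_tray between -0.075 and 0.075 m and z of each of tub1, tub2, tub3, tub4 in the frame of low_tray below 0.012 m and angle between each of tub1, tub2, tub3, tub4, box1, box2's own z axis and vertical below 0.15 rad and linear speed of each of tub1, tub2, tub3, tub4, box1, box2 below 0.02 m/s and value of joint each of tub1_lid, tub2_lid, tub3_lid, tub4_lid below 0.002 m and x of tub2 in the frame of low_tray between -0.12 and 0.12 m and y of tub2 in the frame of low_tray between -0.075 and 0.075 m and x of tub3 in the frame of low_tray between -0.12 and 0.12 m and y of tub3 in the frame of low_tray between -0.075 and 0.075 m and x of tub4 in the frame of low_tray between -0.12 and 0.12 m and y of tub4 in the frame of low_tray between -0.075 and 0.075 m and x of box1 in the frame of deep_bin between -0.071 and 0.071 m and y of box1 in the frame of deep_bin between -0.071 and 0.071 m and z of each of box1, box2 in the frame of deep_bin below 0.012 m and x of box2 in the frame of deep_bin between -0.071 and 0.071 m and y of box2 in the frame of deep_bin between -0.071 and 0.071 m); the robot touches nothing.
It fails at once if the tape roll is moved more than 30 mm or tipped (distance of tape_roll from where it was at the start of the episode above 0.03 m or angle between tape_roll's own z axis and vertical above 0.5 rad).
It fails at once if the stapler is moved more than 30 mm or tipped (distance of stapler from where it was at the start of the episode above 0.03 m or angle between stapler's own z axis and vertical above 0.5 rad).
Of tub1, tub2, tub3, tub4, box1, box2 only 4 to 6 are there at a start; the rules pass over those that are not, and their reading is None.
At some moment in a run one of tub1, tub2, tub3, tub4, box1, box2 may be knocked a few centimetres aside while the robot is not near it.
It also fails if it takes over 210 s, if anything falls off the work surface, if the arm or the gripper's body presses on something with over 40 N, if the wrist force passes 120 N, or if a joint passes its speed limit or range.

ROBOT

A 6-joint arm with a two-finger parallel gripper is mounted at the origin on the work surface. World frame = base frame: x ahead of the robot, y to its left, z up, the work surface at z = 0. Lengths are in mm, angles in rad, forces in N, time in s.
With the tool pointing down it reaches from about 325 to 900 mm from the base axis. Payload 6.1 kg.
Tool frame: the origin (TCP) lies midway between the tips of the shut fingers; the grasp point (between the pads) lies 19 mm behind it (ctrl.grasp_offset is the z of the grasp point in the tool frame, in mm); z points along the fingers, y is the line along which they close (so a half turn about z gives the same grasp; the last joint's range is limited). The gripper opens to 87 mm and grips with 3 to 60 N. Pads are 19 mm wide; open, the fingers measure 117 mm over their backs; the gripper's body (75 mm by 190 mm) begins 51 mm behind the grasp point.
Start: joints at [-1.258, 0.22, 1.526, -0, 1.395, -0.126], TCP at [265.526, -565.784, 222.538] pointing down, gripper open.
Joint ranges: [-2.98, 2.98], [-0.91, 2.08], [0.09, 2.57], [-1.24, 4.39], [0.2, 2.65], [-2.68, 2.68]. Speed limits (rad/s): [2.57, 2.57, 3.01, 3.14, 3.14, 3.14].

INTERFACE

Orientations are given as a 3x3 rotation matrix whose columns are the frame's x, y, z axes.
In Python, from rig import ctrl, vision, order gives the robot as it stands.
- The arm moves only by the tool move_arm, never from a script. Its argument "moves" is a list of rows, each a list of 7 numbers: the shift along the tool's x, y, z in units of 0.5 m (1.0 is 0.5 m), then the turn, a rotation vector about the tool's x, y, z in units of pi rad (1.0 is pi rad), then the opening, from -1 (shut) to 1 (fully open). A call has 1 to 20 rows; each row is the pose to reach, as a shift and turn from the pose commanded when the call began, along the tool's axes at that moment, turning the shorter way round; what a row does not reach only later rows make up. A row lasts 1/10 s, in which the tool goes at most 50 mm and 8.59 degrees, less where a joint would pass 70% of its speed; a pose out of reach is approached as far as the arm can. A call with a number of a shift or a turn outside -1 to 1 is refused whole. A call with a gripper value outside its range is refused whole. The fingers move at their own pace and stop on an object; "squeeze" is the grip in N (left out, the last holds). Time passes only in rows, so rows that repeat a pose let the fingers close. It gives the time, the measured TCP pose, the force, the opening and the grip force at its end, in the units of the state.
- ctrl.get_obs(): the state, without advancing time (a new reading comes with each control period).
- vision.read_camera(name): name is "side" or "top"; returns the picture (480x640x3 uint8, red, green, blue); there is no depth.
- vision.camera_params(name): a dict with "vertical_fov" (degrees; the focal length in pixels is half the picture's height over the tangent of half this angle, whatever the lens; pixels are square), "cx", "cy" (the principal point, pixels), "rvec" (rotation vector, rad) and "tvec" (3), from world to camera coordinates, as OpenCV has them. Camera axes: x right, y down, z forward; pixel columns grow to the right and rows downward; lengths in mm; the calibration is good to about 2 mm. A picture is of the moment at which its call begins. camera_params takes no time and is no camera call.
- order.close_job(): hands the job in; it is judged then, once.
The state is a dict: "time": time; "joint_positions": joint angles; "joint_velocities": joint speeds; "tau": joint torques, N m; "tcp_pos": TCP position; "orientation": TCP orientation; "contact_force": force on the tool from outside, world axes, zero at the start; "torque": the same for the moment, N m; "width": finger opening in mm; "grip_force": force on a finger pad.
Only numpy, scipy, OpenCV 4.12 (cv2) and the standard library are available. Lean on these libraries where they do the work, as an engineer would, in place of code of your own. Each camera call takes 0.05 s, during which the arm holds its last target. There are 200 camera calls.

## Working session

There is one attempt and no reset: what is moved stays moved. The work goes in short steps, Python scripts to look and compute and a tool call to move; the robot and the scene stay as the last step left them, time stands still between calls to the robot, and variables do not carry over. Pictures are saved under pics/ and viewed, at most 14 in all, crops included, and the job is handed in when it is done.

Besides the shell and the picture viewer there is one more tool, called after ">>>" as name(argument=value, ...), one argument or row to a line, values as JSON. move_arm: Moves the arm, as the interface text tells. Its arguments: {"type":"object","properties":{"moves":{"type":"array"},"squeeze":{"type":"number"}},"required":["moves"]}

```bash
ls; mkdir -p pics
python3 - <<'E'
from rig import ctrl,vision,order
import cv2
o=ctrl.get_obs(); print(o)
for n in("top","side"):
    print(n,vision.camera_params(n))
    cv2.imwrite(f"pics/{n}0.png",vision.read_camera(n)[:,:,::-1])
E
```

```text
pics
{'time': 0.0, 'joint_positions': array([-1.25806912e+00,  2.21219395e-01,  1.52764097e+00, -1.40887859e-05,
        1.39469120e+00, -1.26148324e-01]), 'joint_velocities': array([ 0.00045875,  0.00124361,  0.00063592,  0.00170419,  0.00055276,
       -0.00038105]), 'tau': array([-1.11869103e-03, -4.94613540e+01, -3.87379682e+01,  6.98165246e-02,
        5.71652153e-02, -1.38148007e-04]), 'tcp_pos': array([ 265.34470251, -565.1781744 ,  221.42562339]), 'orientation': array([[ 9.05229065e-01,  4.24923477e-01, -6.15866618e-04],
       [ 4.24923859e-01, -9.05227184e-01,  1.85963356e-03],
       [ 2.32702752e-04, -1.94509077e-03, -9.99998081e-01]]), 'contact_force': array([-0.63386304,  0.33259395, -0.21892531]), 'torque': array([-0.00539677,  0.01854372, -0.01591746]), 'grip_force': 0.0, 'width': 87.09726885031546}
top {'vertical_fov': 52.42245063676353, 'cx': 316.51442198875833, 'cy': 231.6430115660483, 'rvec': array([ 2.03921731, -2.18753635,  0.21997106]), 'tvec': array([ 31.57521776, 610.10424579, 947.89154685])}
side {'vertical_fov': 47.53451280736359, 'cx': 320.443357307956, 'cy': 242.7167281259477, 'rvec': array([ 0.8122867 , -2.53803587,  1.11690273]), 'tvec': array([473.1229616 , 285.07313265, 772.15703182])}
```

View pics/top0.png

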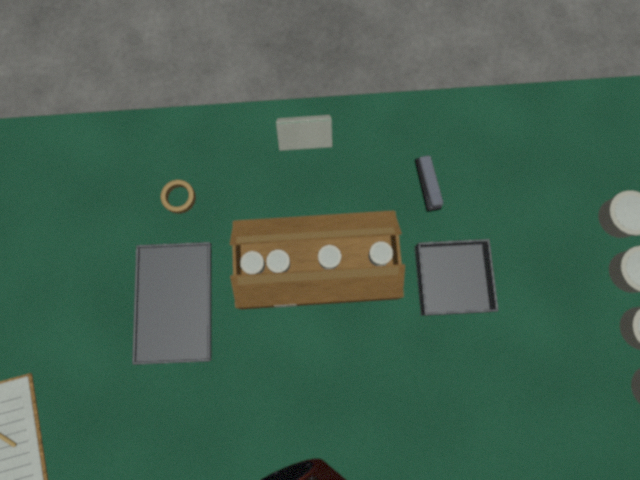

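View pics/side0.png

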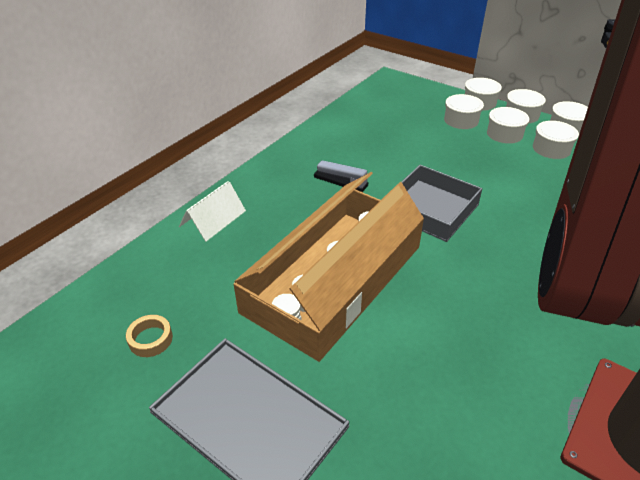

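```bash
cat > h.py <<'E'
import cv2,numpy as np
from rig import ctrl,vision,order
def cam(n):
    p=vision.camera_params(n); f=240/np.tan(np.radians(p['vertical_fov']/2))
    K=np.array([[f,0,p['cx']],[0,f,p['cy']],[0,0,1]]); R=cv2.Rodrigues(np.array(p['rvec']))[0]
    return K,R,np.array(p['tvec'])
def plane(n,uv,z):
    K,R,t=cam(n); c=-R.T@t; d=R.T@np.linalg.solve(K,[*uv,1.]); return c+d*(z-c[2])/d[2]
def tri(uvt,uvs):
    P=[K@np.c_[R,t] for K,R,t in (cam("top"),cam("side"))]
    X=cv2.triangulatePoints(P[0],P[1],np.array(uvt,float),np.array(uvs,float))[:,0]; return X[:3]/X[3]
def proj(n,X):
    K,R,t=cam(n); q=K@(R@np.array(X,float)+t); return q[:2]/q[2]
def pose():
    o=ctrl.get_obs(); return o['tcp_pos'],o['orientation']
def shot(n,f=None,crop=None,k=1):
    im=vision.read_camera(n)[:,:,::-1].copy()
    if f:
        c=im if crop is None else im[crop[1]:crop[3],crop[0]:crop[2]]
        cv2.imwrite("pics/"+f,cv2.resize(c,None,fx=k,fy=k,interpolation=cv2.INTER_CUBIC))
    return im
E
python3 - <<'E'
from h import *
a=cv2.imread("pics/top0.png")[200:320,220:420]; b=cv2.imread("pics/side0.png")[160:370,225:435]
a=cv2.resize(a,None,fx=4,fy=4,interpolation=cv2.INTER_CUBIC);cv2.imwrite("pics/ta.png",a)
b=cv2.resize(b,None,fx=2.8,fy=2.8,interpolation=cv2.INTER_CUBIC);cv2.imwrite("pics/sb.png",b)
for u in [(135,244),(211,243),(211,362),(134,362)]: print('tray',plane("top",u,16).round())
for u in [(417,241),(491,240),(496,312),(423,316)]: print('bin',plane("top",u,45).round())
for u in [(232,221),(398,211),(404,297),(235,307)]: print('c75',plane("top",u,75).round())
for u in [(251,263),(278,261),(329,257),(381,253)]: print('tub',plane("top",u,50).round())
print('tape',plane("top",(177,196),12).round(),'stap',plane("top",(430,183),30).round(), 'card',plane("top",(300,150),0).round(),plane("top",(330,115),30).round())
E
```

```text
tray [621. 382.  16.]
tray [612. 218.  16.]
tray [362. 224.  16.]
tray [373. 382.  16.]
bin [ 580. -221.   45.]
bin [ 571. -376.   45.]
bin [ 422. -365.   45.]
bin [ 424. -215.   45.]
c75 [643. 161.  75.]
c75 [ 640. -182.   75.]
c75 [ 463. -176.   75.]
c75 [467. 161.  75.]
tub [557. 129.  50.]
tub [557.  73.  50.]
tub [558. -34.  50.]
tub [ 559. -142.   50.]
tape [724. 291.  12.] stap [ 708. -266.   30.] card [817.  12.   0.] [883. -61.  30.]
```

View pics/ta.png

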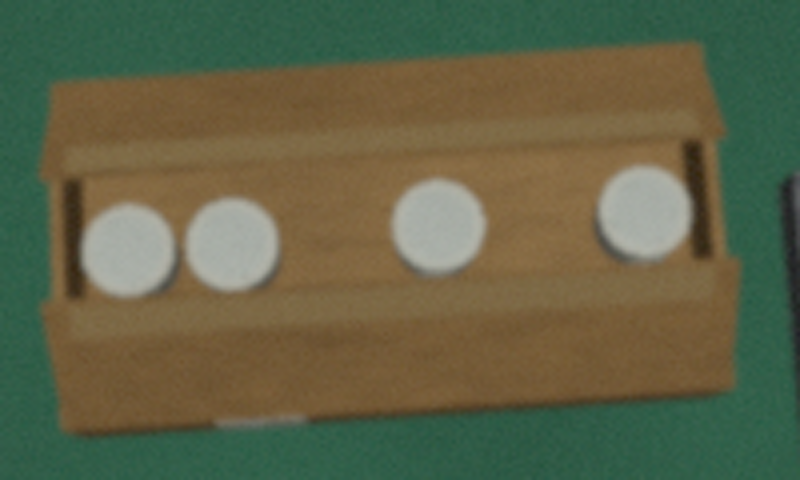

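View pics/sb.png

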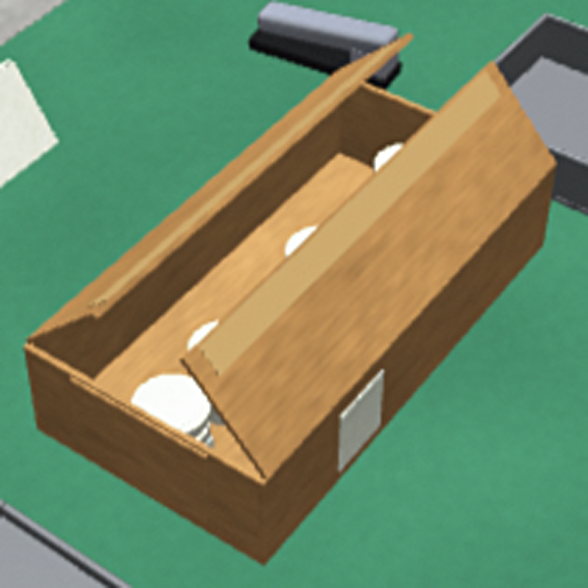

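Run:
```python
from h import *
for a,b in [((231.2,275.7),(291,287.5)),((404.5,265),(400.7,182.5)),((230,245),(259.6,269)),((401,234),(371,173))]:
    X=tri(a,b); print(X.round(), (proj("top",X)-a).round(1))
for s in [((232.5,221),(234.5,284)),((235.5,307.5),(319,331)),((403.5,297.5),(422.5,217))]: print('hinge',tri(*s).round())
```

```text
[523. 156. 136.] [-0.2 -0.3]
[ 521. -172.  134.] [-0.2 -0.4]
[582. 156. 140.] [-0.5 -0.8]
[ 583. -172.  130.] [-0.7 -1.2]
hinge [643. 160.  73.]
hinge [468. 160.  77.]
hinge [ 466. -173.   76.]
```

>>> move_arm(
  moves=[
    [0.993,-0.766,0.02,0,0,-0.36,-1],
    [0.993,-0.766,0.02,0,0,-0.36,-1],
    [0.993,-0.766,0.02,0,0,-0.36,-1],
    [0.993,-0.766,0.02,0,0,-0.36,-1],
    [0.993,-0.766,0.02,0,0,-0.36,-1],
    [0.993,-0.766,0.02,0,0,-0.36,-1],
    [0.993,-0.766,0.02,0,0,-0.36,-1],
    [0.993,-0.766,0.02,0,0,-0.36,-1],
    [0.993,-0.766,0.02,0,0,-0.36,-1],
    [0.993,-0.766,0.02,0,0,-0.36,-1],
    [0.993,-0.766,0.02,0,0,-0.36,-1],
    [0.993,-0.766,0.02,0,0,-0.36,-1],
    [0.993,-0.766,0.02,0,0,-0.36,-1],
    [0.993,-0.766,0.02,0,0,-0.36,-1],
    [0.993,-0.766,0.02,0,0,-0.36,-1],
    [0.993,-0.766,0.02,0,0,-0.36,-1],
    [0.993,-0.766,0.02,0,0,-0.36,-1],
    [0.993,-0.766,0.02,0,0,-0.36,-1],
  ],
)

```text
time: 1.9
tcp_pos: [552.0, -9.3, 212.7]
orientation: [[0.003, 1.0, 0.0], [1.0, -0.003, -0.0], [-0.0, 0.0, -1.0]]
contact_force: [-0.4, 0.1, 0.3]
width: 0.4
grip_force: 0.0
```

>>> move_arm(
  moves=[
    [0,0,0.08,0,0,0,-1],
    [0,0,0.15,0,0,0,-1],
    [0,0,0.21,0,0,0,-1],
    [0,0,0.21,0,0,0,-1],
    [0,-0.04,0.21,0,0,0,-1],
    [0,-0.06,0.21,0,0,0,-1],
    [0,-0.08,0.21,0,0,0,-1],
    [0,-0.1,0.21,0,0,0,-1],
    [0,-0.12,0.21,0,0,0,-1],
    [0,-0.14,0.21,0,0,0,-1],
    [0,-0.16,0.21,0,0,0,-1],
    [0,-0.18,0.21,0,0,0,-1],
    [0,-0.2,0.21,0,0,0,-1],
    [0,-0.22,0.21,0,0,0,-1],
    [0,-0.24,0.21,0,0,0,-1],
    [0,-0.24,0.21,0,0,0,-1],
  ],
)

```text
time: 3.5
tcp_pos: [430.6, -7.8, 107.0]
orientation: [[0.001, 1.0, -0.002], [1.0, -0.001, 0.0], [0.0, -0.002, -1.0]]
contact_force: [0.1, 0.8, -0.8]
width: 0.5
grip_force: 0.0
```

>>> move_arm(
  moves=[
    [0,-0.03,0.01,0,0,0,-1],
    [0,-0.05,0.02,0,0,0,-1],
    [0,-0.05,0.03,0,0,0,-1],
    [0,-0.05,0.034,0,0,0,-1],
    [0,-0.05,0.034,0,0,0,-1],
  ],
)

```text
time: 4.0
tcp_pos: [407.4, -8.0, 90.2]
orientation: [[0.001, 1.0, -0.0], [1.0, -0.001, 0.0], [0.0, -0.0, -1.0]]
contact_force: [0.5, 0.2, -0.4]
width: 0.4
grip_force: 0.0
```

>>> move_arm(
  moves=[
    [0,0.0,-0.1,0,0,0,-1],
    [0,0.0,-0.2,0,0,0,-1],
    [0,0.1,-0.24,0,0,0,-1],
    [0,0.2,-0.24,0,0,0,-1],
    [0,0.292,-0.24,0,0,0,-1],
    [0,0.292,-0.24,0,0,0,-1],
  ],
)

```text
time: 4.6
tcp_pos: [557.5, -8.4, 207.6]
orientation: [[0.001, 1.0, -0.002], [1.0, -0.001, 0.001], [0.001, -0.002, -1.0]]
contact_force: [-0.2, -0.0, -0.5]
width: 0.8
grip_force: 0.0
```

>>> move_arm(
  moves=[
    [0,0,0.08,0,0,0,-1],
    [0,0,0.15,0,0,0,-1],
    [0,0,0.21,0,0,0,-1],
    [0,0,0.21,0,0,0,-1],
    [0,0.04,0.21,0,0,0,-1],
    [0,0.06,0.21,0,0,0,-1],
    [0,0.08,0.21,0,0,0,-1],
    [0,0.1,0.21,0,0,0,-1],
    [0,0.12,0.21,0,0,0,-1],
    [0,0.14,0.21,0,0,0,-1],
    [0,0.16,0.21,0,0,0,-1],
    [0,0.18,0.21,0,0,0,-1],
    [0,0.2,0.21,0,0,0,-1],
    [0,0.22,0.21,0,0,0,-1],
    [0,0.24,0.21,0,0,0,-1],
    [0,0.26,0.21,0,0,0,-1],
    [0,0.28,0.22,0,0,0,-1],
    [0,0.3,0.23,0,0,0,-1],
    [0,0.3,0.24,0,0,0,-1],
    [0,0.3,0.24,0,0,0,-1],
  ],
)

```text
time: 6.6
tcp_pos: [702.4, -8.2, 88.8]
orientation: [[0.001, 1.0, -0.003], [1.0, -0.001, 0.0], [0.0, -0.003, -1.0]]
contact_force: [-0.6, 0.5, 0.2]
width: 0.2
grip_force: 0.0
```

>>> move_arm(
  moves=[
    [0,0,-0.1,0,0,0,1],
    [0,0,-0.2,0,0,0,1],
    [0,-0.1,-0.3,0,0,0,1],
    [0,-0.2,-0.3,0,0,0,1],
    [0,-0.3,-0.3,0,0,0,1],
    [0,-0.4,-0.3,0,0,0,1],
    [0,-0.5,-0.3,0,0,0,1],
    [0,-0.5,-0.3,0,0,0,1],
  ],
)

```text
time: 7.4
tcp_pos: [448.7, -7.5, 239.6]
orientation: [[0.001, 1.0, -0.002], [1.0, -0.001, 0.0], [0.0, -0.002, -1.0]]
contact_force: [0.9, -0.1, -0.5]
width: 56.4
grip_force: 0.0
```

Run:
```python
from h import *
print(pose()[0].round(1))
shot("top","t1.png"); shot("side","s1.png",(130,150,480,400),2)
```

```text
[448.7  -7.5 239.6]
```

View pics/t1.png

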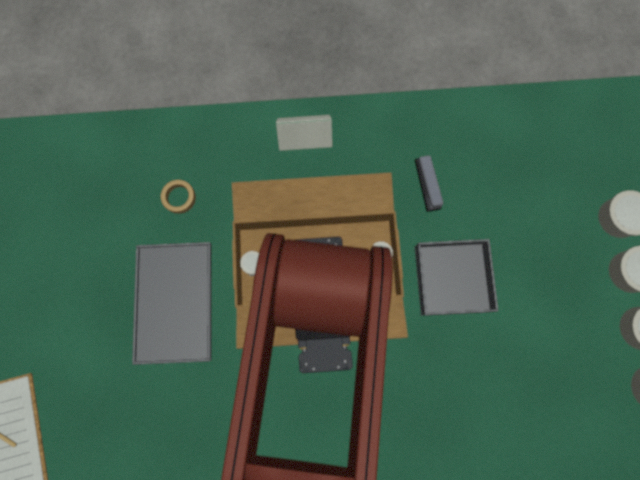

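View pics/s1.png

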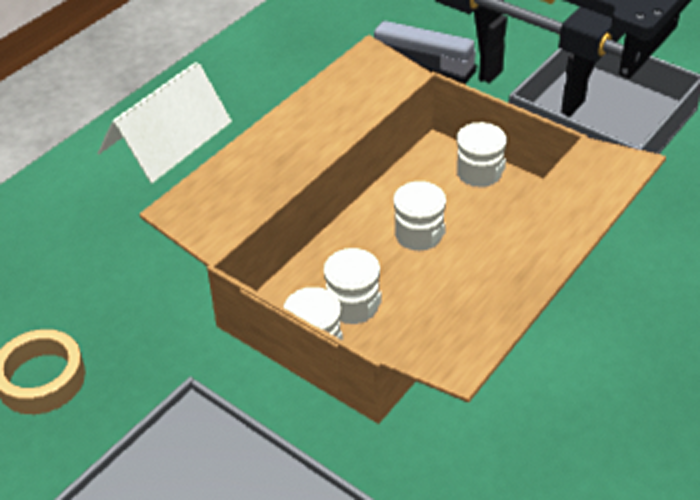

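```bash
cat >> h.py <<'E'
def tubs(im,z,box):
    m=cv2.inRange(cv2.cvtColor(im,cv2.COLOR_BGR2HSV),(0,0,125),(180,60,255))
    k=np.zeros_like(m); k[box[1]:box[3],box[0]:box[2]]=m[box[1]:box[3],box[0]:box[2]]
    n,_,s,c=cv2.connectedComponentsWithStats(k)
    return [(c[i].round(1),s[i,4],plane("top",c[i],z).round(1)) for i in range(1,n) if s[i,4]>150]
E
python3 - <<'E'
from h import *
for t in tubs(cv2.imread("pics/top0.png"),51,(236,235,402,280)): print(*t)
E
```

```text
[380.7 252.6] 435 [ 559.5 -141.4   51. ]
[329.2 256.1] 443 [559.6 -34.   51. ]
[277.5 260.6] 446 [557.8  73.7  51. ]
[251.6 262.1] 429 [558.4 127.2  51. ]
```

>>> move_arm(
  moves=[
    [0.1,0.1,0,0,0,0,1],
    [0.19,0.15,0.05,0,0,0,1],
    [0.27,0.211,0.1,0,0,0,1],
    [0.27,0.211,0.2,0,0,0,1],
    [0.27,0.211,0.28,0,0,0,1],
    [0.27,0.211,0.34,0,0,0,1],
    [0.27,0.211,0.4,0,0,0,1],
    [0.27,0.211,0.43,0,0,0,1],
    [0.27,0.211,0.452,0,0,0,1],
    [0.27,0.211,0.452,0,0,0,1],
    [0.27,0.211,0.452,0,0,0,-0.3],
    [0.27,0.211,0.452,0,0,0,-0.3],
    [0.27,0.211,0.452,0,0,0,-0.3],
    [0.27,0.211,0.452,0,0,0,-0.3],
    [0.27,0.211,0.452,0,0,0,-0.3],
  ],
  squeeze=15,
)

```text
time: 9.0
tcp_pos: [559.3, 126.9, 15.2]
orientation: [[0.001, 1.0, 0.001], [1.0, -0.001, 0.0], [0.0, 0.001, -1.0]]
contact_force: [-0.5, -0.4, -0.4]
width: 54.9
grip_force: 0.0
```

>>> move_arm(
  moves=[
    [0,0,0,0,0,0,-0.3],
    [0,0,0,0,0,0,-0.3],
    [0,0,0,0,0,0,-0.3],
    [0,0,0,0,0,0,-0.3],
    [0,0,-0.03,0,0,0,-0.3],
    [0,0,-0.06,0,0,0,-0.3],
    [0,0,-0.12,0,0,0,-0.3],
    [0,0,-0.2,0,0,0,-0.3],
    [0,0,-0.2,0,0,0,-0.3],
  ],
)

```text
time: 9.9
tcp_pos: [563.7, 127.4, 122.5]
orientation: [[0.001, 1.0, 0.012], [1.0, -0.001, 0.001], [0.001, 0.012, -1.0]]
contact_force: [0.3, 1.2, -0.1]
width: 46.0
grip_force: 14.6
```

>>> move_arm(
  moves=[
    [0.08,-0.01,0,0,0,0,-0.3],
    [0.16,-0.02,0,0,0,0,-0.3],
    [0.24,-0.027,0,0,0,0,-0.3],
    [0.32,-0.027,0,0,0,0,-0.3],
    [0.39,-0.027,0.02,0,0,0,-0.3],
    [0.436,-0.027,0.06,0,0,0,-0.3],
    [0.436,-0.027,0.12,0,0,0,-0.3],
    [0.436,-0.027,0.16,0,0,0,-0.3],
    [0.436,-0.027,0.18,0,0,0,-0.3],
    [0.436,-0.027,0.19,0,0,0,-0.3],
    [0.436,-0.027,0.196,0,0,0,-0.3],
    [0.436,-0.027,0.197,0,0,0,-0.3],
    [0.436,-0.027,0.197,0,0,0,-0.3],
  ],
)

```text
time: 11.2
tcp_pos: [546.5, 345.1, 17.3]
orientation: [[0.001, 1.0, 0.002], [1.0, -0.001, 0.001], [0.001, 0.002, -1.0]]
contact_force: [0.1, 0.5, -0.9]
width: 46.1
grip_force: 14.6
```

>>> move_arm(
  moves=[
    [0,0,0.003,0,0,0,-0.3],
    [0,0,0.003,0,0,0,0.42],
    [0,0,0.003,0,0,0,0.42],
    [0,0,0.003,0,0,0,0.42],
    [0,0,0.003,0,0,0,0.42],
    [0,0,-0.05,0,0,0,0.42],
    [0,0,-0.12,0,0,0,0.42],
    [0,0,-0.2,0,0,0,0.42],
    [-0.09,0.01,-0.22,0,0,0,0.7],
    [-0.18,0.02,-0.22,0,0,0,1],
    [-0.27,0.024,-0.22,0,0,0,1],
    [-0.36,0.024,-0.22,0,0,0,1],
    [-0.45,0.024,-0.22,0,0,0,1],
    [-0.543,0.024,-0.22,0,0,0,1],
    [-0.543,0.024,-0.2,0,0,0,1],
    [-0.543,0.024,-0.12,0,0,0,1],
    [-0.543,0.024,-0.06,0,0,0,1],
    [-0.543,0.024,-0.02,0,0,0,1],
    [-0.543,0.024,0.003,0,0,0,1],
    [-0.543,0.024,0.003,0,0,0,1],
  ],
)

```text
time: 13.2
tcp_pos: [555.7, 73.9, 12.6]
orientation: [[0.001, 1.0, -0.004], [1.0, -0.001, 0.0], [0.0, -0.004, -1.0]]
contact_force: [-0.6, -0.2, 0.0]
width: 87.3
grip_force: 0.0
```

>>> move_arm(
  moves=[
    [0,0,0,0,0,0,-0.3],
    [0,0,0,0,0,0,-0.3],
    [0,0,0,0,0,0,-0.3],
    [0,0,0,0,0,0,-0.3],
    [0,0,0,0,0,0,-0.3],
    [0,0,0,0,0,0,-0.3],
    [0,0,0,0,0,0,-0.3],
    [0,0,0,0,0,0,-0.3],
    [0,0,0,0,0,0,-0.3],
    [0,0,0,0,0,0,-0.3],
    [0,0,-0.03,0,0,0,-0.3],
    [0,0,-0.06,0,0,0,-0.3],
    [0,0,-0.12,0,0,0,-0.3],
    [0,0,-0.2,0,0,0,-0.3],
    [0,0,-0.2,0,0,0,-0.3],
  ],
)

```text
time: 14.7
tcp_pos: [562.0, 73.4, 122.2]
orientation: [[0.001, 1.0, 0.012], [1.0, -0.001, -0.0], [-0.0, 0.012, -1.0]]
contact_force: [1.2, 0.3, 0.2]
width: 46.4
grip_force: 14.8
```

>>> move_arm(
  moves=[
    [0.08,-0.03,0,0,0,0,-0.3],
    [0.16,-0.06,0,0,0,0,-0.3],
    [0.24,-0.1,0,0,0,0,-0.3],
    [0.32,-0.14,0,0,0,0,-0.3],
    [0.4,-0.18,0,0,0,0,-0.3],
    [0.48,-0.22,0,0,0,0,-0.3],
    [0.543,-0.234,0.02,0,0,0,-0.3],
    [0.543,-0.234,0.06,0,0,0,-0.3],
    [0.543,-0.234,0.12,0,0,0,-0.3],
    [0.543,-0.234,0.16,0,0,0,-0.3],
    [0.543,-0.234,0.18,0,0,0,-0.3],
    [0.543,-0.234,0.19,0,0,0,-0.3],
    [0.543,-0.234,0.197,0,0,0,-0.3],
    [0.543,-0.234,0.199,0,0,0,-0.3],
    [0.543,-0.234,0.199,0,0,0,-0.3],
    [0.543,-0.234,0.199,0,0,0,0.42],
    [0.543,-0.234,0.199,0,0,0,0.42],
    [0.543,-0.234,0.199,0,0,0,0.42],
    [0.543,-0.234,0.199,0,0,0,0.42],
  ],
)

```text
time: 16.6
tcp_pos: [440.8, 345.0, 15.3]
orientation: [[0.001, 1.0, 0.0], [1.0, -0.001, 0.0], [0.0, 0.0, -1.0]]
contact_force: [-0.4, -0.6, -0.3]
width: 61.1
grip_force: 0.0
```

>>> move_arm(
  moves=[
    [0,0,-0.05,0,0,0,0.42],
    [0,0,-0.12,0,0,0,0.42],
    [0,0,-0.2,0,0,0,0.42],
    [0,0,-0.25,0,0,0,0.42],
  ],
)

```text
time: 17.0
tcp_pos: [441.7, 345.6, 143.2]
orientation: [[0.001, 1.0, 0.003], [1.0, -0.001, 0.002], [0.002, 0.003, -1.0]]
contact_force: [1.2, 0.9, 0.2]
width: 62.0
grip_force: 0.0
```

Run:
```python
from h import *
print(pose()[0].round(1), ctrl.get_obs()['width'])
im=shot("top","t2.png"); shot("side","s2.png")
for z,b in ((51,(236,225,402,290)),(51,(134,243,212,363))):
    for t in tubs(im,z,b): print(*t)
```

```text
[441.7 345.6 143.2] 61.98467534869013
[380.7 252.6] 430 [ 559.6 -141.4   51. ]
[329.1 256.1] 439 [559.7 -33.9  51. ]
[146.2 276.4] 444 [544.  345.4  51. ]
[146.1 328.2] 488 [438.9 345.6  51. ]
```

View pics/s2.png

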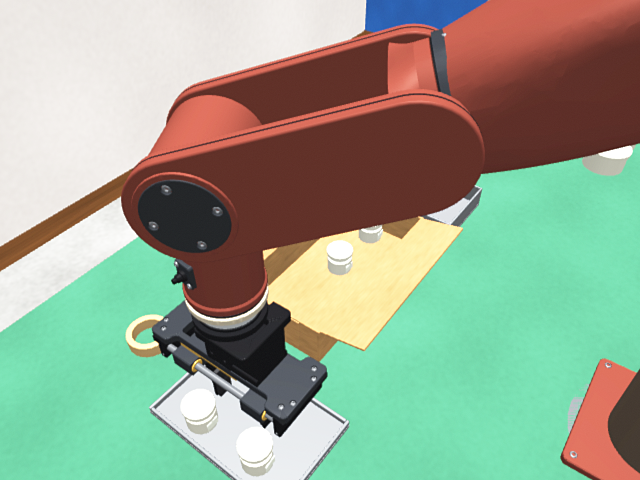

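>>> move_arm(
  moves=[
    [-0.09,0.03,0,0,0,0,0.42],
    [-0.18,0.06,0,0,0,0,1],
    [-0.27,0.1,0,0,0,0,1],
    [-0.36,0.14,0,0,0,0,1],
    [-0.45,0.18,0,0,0,0,1],
    [-0.54,0.22,0,0,0,0,1],
    [-0.63,0.238,0,0,0,0,1],
    [-0.72,0.238,0,0,0,0,1],
    [-0.758,0.238,0,0,0,0,1],
    [-0.758,0.238,0.06,0,0,0,1],
    [-0.758,0.238,0.13,0,0,0,1],
    [-0.758,0.238,0.19,0,0,0,1],
    [-0.758,0.238,0.23,0,0,0,1],
    [-0.758,0.238,0.25,0,0,0,1],
    [-0.758,0.238,0.25,0,0,0,1],
  ],
)

```text
time: 18.6
tcp_pos: [557.4, -33.8, 12.8]
orientation: [[0.001, 1.0, -0.004], [1.0, -0.001, 0.001], [0.001, -0.004, -1.0]]
contact_force: [-0.5, -1.1, 0.3]
width: 86.9
grip_force: 0.0
```

>>> move_arm(
  moves=[
    [0,0,0,0,0,0,-0.3],
    [0,0,0,0,0,0,-0.3],
    [0,0,0,0,0,0,-0.3],
    [0,0,0,0,0,0,-0.3],
    [0,0,0,0,0,0,-0.3],
    [0,0,0,0,0,0,-0.3],
    [0,0,0,0,0,0,-0.3],
    [0,0,0,0,0,0,-0.3],
    [0,0,0,0,0,0,-0.3],
    [0,0,0,0,0,0,-0.3],
    [0,0,-0.03,0,0,0,-0.3],
    [0,0,-0.06,0,0,0,-0.3],
    [0,0,-0.12,0,0,0,-0.3],
    [0,0,-0.2,0,0,0,-0.3],
    [0,0,-0.2,0,0,0,-0.3],
  ],
)

```text
time: 20.1
tcp_pos: [563.8, -35.0, 122.7]
orientation: [[0.001, 1.0, 0.012], [1.0, -0.001, -0.002], [-0.002, 0.012, -1.0]]
contact_force: [1.7, 0.1, 0.4]
width: 45.7
grip_force: 14.7
```

>>> move_arm(
  moves=[
    [0.08,0,0,0,0,0,-0.3],
    [0.16,-0.01,0,0,0,0,-0.3],
    [0.24,-0.02,0,0,0,0,-0.3],
    [0.32,-0.028,0,0,0,0,-0.3],
    [0.4,-0.028,0,0,0,0,-0.3],
    [0.48,-0.028,0,0,0,0,-0.3],
    [0.55,-0.028,0.0,0,0,0,-0.3],
    [0.598,-0.028,0.05,0,0,0,-0.3],
    [0.598,-0.028,0.12,0,0,0,-0.3],
    [0.598,-0.028,0.16,0,0,0,-0.3],
    [0.598,-0.028,0.18,0,0,0,-0.3],
    [0.598,-0.028,0.19,0,0,0,-0.3],
    [0.598,-0.028,0.197,0,0,0,-0.3],
    [0.598,-0.028,0.199,0,0,0,-0.3],
    [0.598,-0.028,0.199,0,0,0,-0.3],
    [0.598,-0.028,0.199,0,0,0,0.42],
    [0.598,-0.028,0.199,0,0,0,0.42],
    [0.598,-0.028,0.199,0,0,0,0.42],
    [0.598,-0.028,0.199,0,0,0,0.42],
  ],
)

```text
time: 22.0
tcp_pos: [545.8, 264.9, 15.8]
orientation: [[0.001, 1.0, 0.0], [1.0, -0.001, 0.0], [0.0, 0.0, -1.0]]
contact_force: [0.1, 0.4, -0.3]
width: 60.9
grip_force: 0.0
```

>>> move_arm(
  moves=[
    [0,0,-0.05,0,0,0,0.42],
    [0,0,-0.12,0,0,0,0.42],
    [0,0,-0.2,0,0,0,0.42],
    [0,0,-0.25,0,0,0,0.42],
  ],
)

```text
time: 22.4
tcp_pos: [546.8, 265.3, 144.0]
orientation: [[0.001, 1.0, 0.004], [1.0, -0.001, 0.001], [0.001, 0.004, -1.0]]
contact_force: [0.4, -0.3, 1.0]
width: 61.7
grip_force: 0.0
```

Run:
```python
from h import *
print(pose()[0].round(1))
im=shot("top")
for z,b in ((51,(236,225,402,290)),(51,(134,243,212,363))):
    for t in tubs(im,z,b): print(*t)
```

```text
[546.8 265.3 144. ]
[380.8 252.7] 444 [ 559.2 -141.4   51. ]
[186.6 273.1] 408 [545.  262.2  51. ]
```

>>> move_arm(
  moves=[
    [-0.09,0.0,0,0,0,0,0.42],
    [-0.18,0.01,0,0,0,0,1],
    [-0.27,0.02,0,0,0,0,1],
    [-0.36,0.028,0,0,0,0,1],
    [-0.45,0.028,0,0,0,0,1],
    [-0.54,0.028,0,0,0,0,1],
    [-0.63,0.028,0,0,0,0,1],
    [-0.72,0.028,0,0,0,0,1],
    [-0.813,0.028,0,0,0,0,1],
    [-0.813,0.028,0.05,0,0,0,1],
    [-0.813,0.028,0.12,0,0,0,1],
    [-0.813,0.028,0.19,0,0,0,1],
    [-0.813,0.028,0.23,0,0,0,1],
    [-0.813,0.028,0.251,0,0,0,1],
    [-0.813,0.028,0.251,0,0,0,1],
  ],
)

```text
time: 23.95
tcp_pos: [557.9, -141.1, 13.4]
orientation: [[0.001, 1.0, -0.003], [1.0, -0.001, 0.001], [0.001, -0.003, -1.0]]
contact_force: [0.8, 0.5, 0.4]
width: 87.2
grip_force: 0.0
```

>>> move_arm(
  moves=[
    [0,0,0,0,0,0,-0.3],
    [0,0,0,0,0,0,-0.3],
    [0,0,0,0,0,0,-0.3],
    [0,0,0,0,0,0,-0.3],
    [0,0,0,0,0,0,-0.3],
    [0,0,0,0,0,0,-0.3],
    [0,0,0,0,0,0,-0.3],
    [0,0,0,0,0,0,-0.3],
    [0,0,0,0,0,0,-0.3],
    [0,0,0,0,0,0,-0.3],
    [0,0,-0.03,0,0,0,-0.3],
    [0,0,-0.06,0,0,0,-0.3],
    [0,0,-0.12,0,0,0,-0.3],
    [0,0,-0.2,0,0,0,-0.3],
    [0,0,-0.2,0,0,0,-0.3],
  ],
)

```text
time: 25.45
tcp_pos: [563.5, -143.4, 122.9]
orientation: [[0.001, 1.0, 0.011], [1.0, -0.001, -0.005], [-0.005, 0.011, -1.0]]
contact_force: [1.3, -0.5, -0.4]
width: 45.9
grip_force: 14.6
```

Run:
```python
from h import *
im=shot("top")
for t in tubs(im,51,(110,225,232,380)): print(*t)
```

```text
[185.  273.6] 495 [544.2 265.5  51. ]
[146.3 276.4] 471 [544.  345.2  51. ]
[146.3 328.3] 526 [438.8 345.2  51. ]
```

>>> move_arm(
  moves=[
    [0.09,-0.02,0,0,0,0,-0.3],
    [0.18,-0.05,0,0,0,0,-0.3],
    [0.27,-0.08,0,0,0,0,-0.3],
    [0.36,-0.11,0,0,0,0,-0.3],
    [0.45,-0.14,0,0,0,0,-0.3],
    [0.54,-0.17,0,0,0,0,-0.3],
    [0.63,-0.2,0.0,0,0,0,-0.3],
    [0.72,-0.238,0.0,0,0,0,-0.3],
    [0.813,-0.238,0.02,0,0,0,-0.3],
    [0.813,-0.238,0.09,0,0,0,-0.3],
    [0.813,-0.238,0.15,0,0,0,-0.3],
    [0.813,-0.238,0.18,0,0,0,-0.3],
    [0.813,-0.238,0.19,0,0,0,-0.3],
    [0.813,-0.238,0.197,0,0,0,-0.3],
    [0.813,-0.238,0.199,0,0,0,-0.3],
    [0.813,-0.238,0.199,0,0,0,-0.3],
    [0.813,-0.238,0.199,0,0,0,0.42],
    [0.813,-0.238,0.199,0,0,0,0.42],
    [0.813,-0.238,0.199,0,0,0,0.42],
    [0.813,-0.238,0.199,0,0,0,0.42],
  ],
)

```text
time: 27.5
tcp_pos: [440.8, 265.1, 15.8]
orientation: [[0.001, 1.0, 0.001], [1.0, -0.001, 0.0], [0.0, 0.001, -1.0]]
contact_force: [-0.2, -0.0, -0.5]
width: 60.9
grip_force: 0.0
```

>>> move_arm(
  moves=[
    [0,0,-0.05,0,0,0,0.42],
    [0,0,-0.12,0,0,0,0.42],
    [0,0,-0.2,0,0,0,-1],
    [0,0,-0.2,0,0,0,-1],
    [0,0,-0.2,0,0,0,-1],
    [0,0,-0.2,0,0,0,-1],
    [0,0,-0.2,0,0,0,-1],
    [0,0,-0.2,0,0,0,-1],
    [0,0,-0.2,0,0,0,-1],
  ],
)

```text
time: 28.4
tcp_pos: [440.0, 264.8, 114.6]
orientation: [[0.001, 1.0, -0.002], [1.0, -0.001, -0.001], [-0.001, -0.002, -1.0]]
contact_force: [0.1, -0.8, 0.4]
width: 13.6
grip_force: 0.0
```

>>> move_arm(
  moves=[
    [0,0,0.06,0,0,0,-1],
    [0,0,0.1,0,0,0,-1],
    [0,0,0.115,0,0,0,-1],
    [0,0,0.122,0,0,0,-1],
    [0,0,0.128,0,0,0,-1],
    [0,0,0.133,0,0,0,-1],
    [0,0,0.138,0,0,0,-1],
    [0,0,0.141,0,0,0,-1],
    [0,0,0.141,0,0,0,-1],
  ],
)

```text
time: 29.3
tcp_pos: [441.3, 265.3, 45.7]
orientation: [[0.001, 1.0, 0.002], [1.0, -0.001, 0.001], [0.001, 0.002, -1.0]]
contact_force: [-0.7, 0.1, 2.3]
width: 0.5
grip_force: 1.3
```

>>> move_arm(
  moves=[
    [0,0,0.001,0,0,0,-1],
    [0,0,0.002,0,0,0,-1],
    [0,0,0.003,0,0,0,-1],
    [0,0,0.004,0,0,0,-1],
    [0,0,0.004,0,0,0,-1],
  ],
)

```text
time: 29.8
tcp_pos: [441.5, 265.4, 45.2]
orientation: [[0.001, 1.0, 0.001], [1.0, -0.001, 0.0], [0.0, 0.001, -1.0]]
contact_force: [-5.1, -1.4, 17.2]
width: 0.6
grip_force: 8.7
```

>>> move_arm(
  moves=[
    [0,0,-0.03,0,0,0,-1],
    [0,0,-0.08,0,0,0,-1],
    [0,0.08,-0.08,0,0,0,-1],
    [0,0.16,-0.08,0,0,0,-1],
    [0,0.208,-0.08,0,0,0,-1],
    [0,0.208,-0.06,0,0,0,-1],
    [0,0.208,-0.04,0,0,0,-1],
    [0,0.208,-0.025,0,0,0,-1],
    [0,0.208,-0.018,0,0,0,-1],
    [0,0.208,-0.012,0,0,0,-1],
    [0,0.208,-0.007,0,0,0,-1],
    [0,0.208,-0.003,0,0,0,-1],
    [0,0.208,0,0,0,0,-1],
    [0,0.208,0,0,0,0,-1],
    [0,0.208,0,0,0,0,-1],
  ],
)

```text
time: 31.3
tcp_pos: [544.5, 265.2, 45.3]
orientation: [[0.001, 1.0, -0.0], [1.0, -0.001, 0.0], [0.0, -0.0, -1.0]]
contact_force: [-8.8, -2.2, 14.6]
width: 0.7
grip_force: 8.0
```

>>> move_arm(
  moves=[
    [0,0,-0.03,0,0,0,-1],
    [0,0,-0.08,0,0,0,-1],
    [0.08,0,-0.08,0,0,0,-1],
    [0.16,0,-0.08,0,0,0,-1],
    [0.16,0,-0.08,0,0,0,-1],
    [0.16,0,-0.06,0,0,0,-1],
    [0.16,0,-0.04,0,0,0,-1],
    [0.16,0,-0.025,0,0,0,-1],
    [0.16,0,-0.018,0,0,0,-1],
    [0.16,0,-0.012,0,0,0,-1],
    [0.16,0,-0.007,0,0,0,-1],
    [0.16,0,-0.003,0,0,0,-1],
    [0.16,0,0,0,0,0,-1],
    [0.16,0,0,0,0,0,-1],
    [0.16,0,0,0,0,0,-1],
  ],
)

```text
time: 32.8
tcp_pos: [545.2, 344.7, 45.3]
orientation: [[0.001, 1.0, 0.001], [1.0, -0.001, -0.0], [-0.0, 0.001, -1.0]]
contact_force: [-6.2, -5.3, 14.1]
width: 0.5
grip_force: 7.0
```

>>> move_arm(
  moves=[
    [0,0,-0.03,0,0,0,-1],
    [0,0,-0.08,0,0,0,-1],
    [0,-0.08,-0.08,0,0,0,-1],
    [0,-0.16,-0.08,0,0,0,-1],
    [0,-0.209,-0.08,0,0,0,-1],
    [0,-0.209,-0.06,0,0,0,-1],
    [0,-0.209,-0.04,0,0,0,-1],
    [0,-0.209,-0.025,0,0,0,-1],
    [0,-0.209,-0.018,0,0,0,-1],
    [0,-0.209,-0.012,0,0,0,-1],
    [0,-0.209,-0.007,0,0,0,-1],
    [0,-0.209,-0.003,0,0,0,-1],
    [0,-0.209,0,0,0,0,-1],
    [0,-0.209,0,0,0,0,-1],
    [0,-0.209,0,0,0,0,-1],
  ],
)

```text
time: 34.3
tcp_pos: [440.9, 344.9, 45.3]
orientation: [[0.001, 1.0, 0.001], [1.0, -0.001, -0.0], [-0.0, 0.001, -1.0]]
contact_force: [-5.1, -5.4, 18.0]
width: 0.3
grip_force: 8.7
```

>>> move_arm(
  moves=[
    [0,0,-0.05,0,0,0,-1],
    [0,0,-0.15,0,0,0,-1],
    [0,0,-0.25,0,0,0,-1],
    [-0.09,0,-0.3,0,0,0,-1],
    [-0.18,0,-0.3,0,0,0,-1],
    [-0.27,0,-0.3,0,0,0,-1],
    [-0.36,0,-0.3,0,0,0,-1],
    [-0.45,0,-0.3,0,0,0,-1],
    [-0.54,0,-0.3,0,0,0,-1],
    [-0.63,0,-0.3,0,0,0,-1],
    [-0.72,0,-0.3,0,0,0,-1],
    [-0.81,0,-0.3,0,0,0,-1],
    [-0.9,0,-0.3,0,0,0,-1],
    [-0.99,0,-0.3,0,0,0,-1],
    [-0.99,0,-0.3,0,0,0,-1],
  ],
)

```text
time: 35.8
tcp_pos: [439.5, -155.0, 193.2]
orientation: [[0.007, 1.0, 0.001], [1.0, -0.007, -0.002], [-0.002, 0.001, -1.0]]
contact_force: [0.3, 0.3, 0.0]
width: 0.7
grip_force: 0.0
```

Run:
```python
from h import *
im=shot("top","t3.png"); shot("side","s3.png")
for b in ((236,225,402,290),(110,225,232,380)):
    for t in tubs(im,45,b): print(*t)
```

```text
[185.4 272.8] 469 [546.7 266.2  45. ]
[146.4 276. ] 458 [545.6 347.1  45. ]
[186.5 325.4] 506 [439.1 265.6  45. ]
[147.1 328.3] 487 [438.9 345.6  45. ]
```

View pics/s3.png

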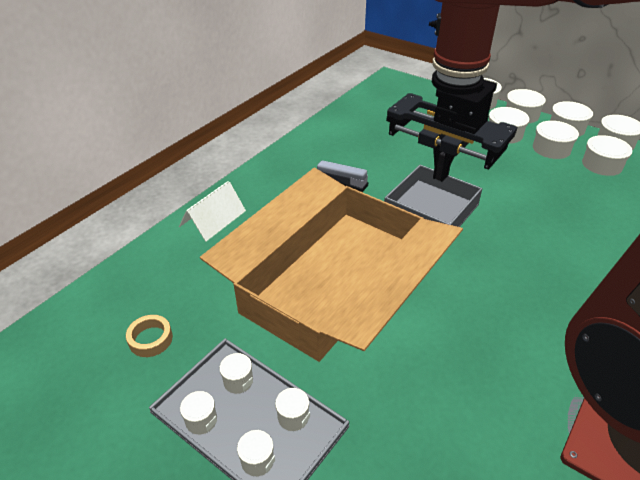

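View pics/t3.png

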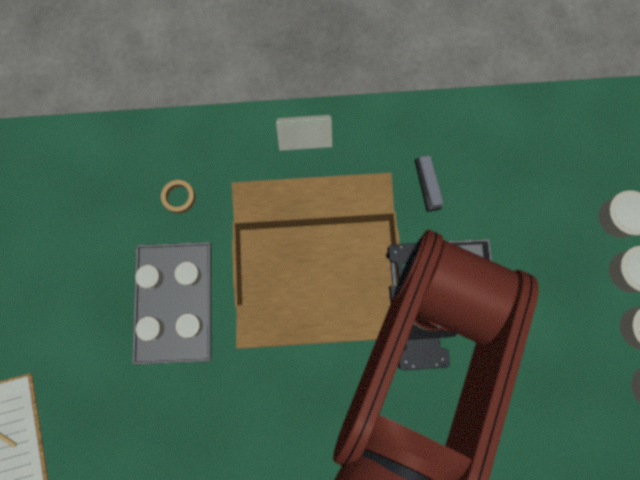

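Run:
```python
from h import *
print(tri((236.5,347),(363,349)).round(),tri((231,182),(201,258)).round())
print(order.close_job())
```

```text
[391. 159.  90.] [721. 157.  88.]
the job is handed in; nothing more can be done
None
```

I handed the job in at about 36 s: both flaps are folded back to about 2.9 rad, all four tubs stand upright in the low tray with their lids pressed home, no boxes were in the carton, and the tape roll and stapler are untouched; no verdict was returned.

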